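Fit the filter cassette and reset the reactor with the stylus

TASK

Slide the loose filter cassette, wide end first, into the bay on top of the black lab reactor until it is fully home and the spring catch clicks in behind it. Then, with the stylus from the stand, press the small button in the round well on the sloping panel right down and hold it for half a second; leave the one in the square well alone. Put the stylus back upright in its stand, all the way down, let go, and do not shift or topple the other things on the bench.

Things in the scene. Friction and masses are not known exactly. Their poses are not given: they have to be found in the camera images.
- unit: Black bench-top sample reactor, fixed, 260 deep (x) x 240 wide (y), its sloping panel (at its -x) turned to the right as the robot sees it. Origin: centre of its underside, on the bench. Flat deck 107 mm up, from x = -48 to 130 mm; before it the panel slopes down at 32 degrees from level to z = 54 mm at x = -130. Five vials in a block are fixed on the deck at y = 96 mm, up to 34 mm over it.
- bay_home (a point): Where the cassette's origin and axes are when it is home: on the deck, unit x = 70, y = 0. All x here in this frame. The filter bay runs along x: side walls 63 mm apart, 14 mm high, flaring to 82 mm at x = -62; open to the front and above, deck clear in front of it; hood over it from x = 18 (headroom 21 mm, top 27 mm over the deck); end stop at x = 46.5 (1.5 mm beyond a home cassette).
- catch (a joint): Steel spring catch at the bay's +y side; 0 when sprung out, to 0.011 m as it is pushed outwards (+y). At 0 its nose stands 6 mm into the bay: ramp facing the front from x = -25 to -5.5, square back face at x = -1.5 mm of bay_home, 16 mm high. Spring 1.8 N + 0.3 N/mm: pushing the cassette past takes up to about 8 N. Clicked when back at 0 behind the cassette's step.
- cassette: Loose grey plastic filter cassette, 90 g, plan like a T: wide leading half x = 0 to 45 mm, 60 mm wide (y), pleated on top; narrow half x = -45 to 0 mm, 42 mm wide; both 18 mm thick. Grip rib on the narrow half, centred at x = -20, y = 0: 36 mm long (x), 12 thick (y), z = 18 to 48 mm. Origin: underside, at the step between the halves. Starts flat on the bench beside the reactor.
- reset_well (a point): Centre of the mouth of the round well (10.5 mm bore, mouth flared to about 15.5 mm, with a round steel ring of 27 mm round it) in the sloping panel; z points out of the panel (32 degrees from vertical, away from the deck), x up the slope. The round button's face is 14 mm below the mouth. It and the square well lie side by side 44 mm apart and may have changed places.
- reset_button (a joint): White button in the round well, 9.6 mm across; 0 when out, 0.004 m when right down; spring 1.5 N at rest, about 4 N right down; springs back.
- test_well (a point): Centre of the mouth of the square well (10.5 mm square, with a square steel frame of 30 mm round it), axes as for the round one. To be left alone.
- test_button (a joint): White button in the square well, 0 when out, up to 0.004 m; must not be pressed.
- stylus: Loose stylus, 45 g, 130 mm long, z along it upwards, origin at the lower end. Steel tip 6 mm across for 30 mm, shank 9 mm across up to 70 mm, collar 22 mm across from 70 to 76 mm, square black handle 14 x 14 mm (sides along its x and y) from 76 to 130 mm. Starts upright in its stand, collar on the stand's top.
- stylus_tip (a point): Centre of the stylus's lower end face; axes as the stylus.
- stand: Fixed aluminium block 56 x 56 mm, 72 mm high, origin at the centre of its underside, with an upright through hole of 14 mm (mouth chamfered by 3 mm) at its centre. With the stylus fully in, the tip is 2 mm above the bench. It stands at one side of the reactor, the cassette at the other; sides vary.
- bottle: Bystander: amber bottle, 56 mm across, 140 high; origin at its base.
- beaker: Bystander: white open beaker, 66 mm across, 85 high; origin at its base.
- carton: Bystander: cardboard carton 60 x 90 x 45 mm; origin at its base.
- jar: Bystander: white jar 60 mm across, 65 high; origin at its base.
- dish: Bystander: small white dish 60 mm across, 16 high; origin at its base.
- vial: Bystander: small amber vial 26 mm across, 50 high, standing loose on the reactor's deck at its -y side; origin at its base.

How it is judged:
By the outcome, as a careful person would: the job done as asked, in the order asked, and still so for the second after the job is handed in, with the robot touching nothing.
It also fails if it takes over 72 s, if anything falls off the work surface, if the arm or the gripper's body presses on something with over 40 N, if the wrist force passes 120 N, or if a joint passes its speed limit or range.

ROBOT

A 6-joint arm with a two-finger parallel gripper is mounted at the origin on the work surface. World frame = base frame: x ahead of the robot, y to its left, z up, the work surface at z = 0. Lengths are in m, angles in rad, forces in N, time in s.
With the tool pointing down it reaches from about 0.25 to 0.8 m from the base axis. Payload 3.9 kg.
Tool frame: the origin (TCP) lies on the centre line of the jaws, within the pads' length; the fingertips stand env.nose_length ahead of it and the grasp point (between the pads) lies 5 mm behind it (env.nose_length is the distance from the TCP to the fingertips, in m); y points along the fingers, x is the direction in which the jaws open and shut, and the axes are right-handed (so a half turn about y gives the same grasp; the last joint's range is limited). The gripper opens to 85 mm and grips with 20 to 120 N. Pads are 22 mm wide; open, the fingers measure 114 mm over their backs; the gripper's body (76 mm by 85 mm) begins 54 mm behind the grasp point. The pads swing forward as they close: fully open they stand 13 mm farther back than shut.
Start: joints at [-1.321, 0.26, -0.138, 1.173, 0, 1.571], TCP at [0.13, -0.509, 0.214] pointing down, gripper open.
Joint ranges: [-2.78, 2.78], [-0.83, 1.72], [-1.28, 1.37], [-1.9, 2.12], [-1.57, 1.48], [-3.14, 3.14]. Speed limits (rad/s): [2.57, 2.57, 3.14, 3.14, 3.14, 3.14].

INTERFACE

Orientations are given as a unit quaternion [w, x, y, z].
In Python, from workcell import env gives the robot as it stands.
- The arm moves only by the shell command python3 -m pendant 'ROWS' [FORCE]. ROWS is text: rows parted by semicolons, each of 7 numbers parted by spaces: the shift along the tool's x, y, z in mm, then the turn, a rotation vector about the tool's x, y, z in degrees, then the opening, from 0 (shut) to 1 (fully open). In form: dx dy dz rx ry rz claw; .... A call has 1 to 12 rows; each row shifts and turns the commanded pose from where the row before left it, along the tool's axes as they then stand; what a row does not reach is not made up. A row lasts 1/10 s, in which the tool goes at most 50 mm and 8.59 degrees, less where a joint would pass 70% of its speed; a pose out of reach is approached as far as the arm can. A call is refused whole if a number of a shift passes 50 or a number of a turn 8.59, either way. A call with a gripper value outside its range is refused whole. The fingers move at their own pace and stop on an object; FORCE is the grip in N (left out, the last holds). Time passes only in rows, so rows that do not move let the fingers close. It gives the time, the measured TCP pose, the force and the opening at its end, in the units of the state.
- env.read_state(): the state, without advancing time (a new reading comes with each control period).
- env.camera(name): name is "scene" or "top" or "wrist"; returns a dict with "img" (480x640x3 uint8, red, green, blue), "depth" (480x640 float32, m along the optical axis (not along the pixel's ray), 0 where there is no reading), "camera_matrix" (3x3 intrinsics, pixels), "R" (3x3) and "t" (3): a world point X has camera coordinates R X + t. Camera axes: x right, y down, z forward; pixel columns grow to the right and rows downward; lengths in m; the calibration is good to about 2 mm. A picture is of the moment at which its call begins.
- env.hand_in(): hands the job in, once; it reports no verdict.
The state is a dict: "time_s": time; "q": joint angles; "joint_velocities": joint speeds; "effort": joint torques, N m; "position": TCP position; "orientation": TCP orientation; "ft_force": force on the tool from outside, world axes, zero at the start; "torque": the same for the moment, N m; "grip_width": finger opening in m.
Only numpy, scipy, OpenCV 4.12 (cv2) and the standard library are available. Lean on these libraries where they do the work, as an engineer would, in place of code of your own. Each camera call takes 0.05 s, during which the arm holds its last target. There are 200 camera calls.

## Working session

There is one attempt and no reset: what is moved stays moved. The work goes in short steps, Python scripts to look and compute and a shell command to move; the robot and the scene stay as the last step left them, time stands still between calls to the robot, and variables do not carry over. Pictures are saved under pics/ and viewed, about 8 in all and at most 12, crops included, and the job is handed in when it is done.

```bash
mkdir -p pics; ls
cat > h.py <<'E'
import numpy as np, cv2, json
from scipy.spatial.transform import Rotation as Ro
from workcell import env
def shot(name,fn):
    c=env.camera(name); cv2.imwrite('pics/'+fn+'.png',c['img'][:,:,::-1]); np.savez('pics/'+fn+'.npz',**c); return c
def load(fn): return dict(np.load('pics/'+fn+'.npz'))
def cloud(c):
    K=c['camera_matrix'];d=c['depth'];v,u=np.mgrid[:480,:640]
    P=np.stack([(u-K[0,2])/K[0,0]*d,(v-K[1,2])/K[1,1]*d,d],-1)
    return (P-c['t'])@c['R']      # R^T (P-t)
def proj(c,X):
    p=c['camera_matrix']@(c['R']@np.asarray(X,float)+c['t']); return p[:2]/p[2]
def onz(c,u,v,z):
    r=c['R'].T@np.linalg.inv(c['camera_matrix'])@np.array([u,v,1.]); o=-c['R'].T@c['t']; return o+r*(z-o[2])/r[2]
def tool():
    s=env.read_state(); q=s['orientation']; return np.array(s['position']),Ro.from_quat([q[1],q[2],q[3],q[0]]).as_matrix(),s
def go(p,R=None):
    "shift in mm in tool axes to get to p, rotvec deg to R"
    p0,R0,s=tool(); d=R0.T@(np.array(p)-p0)*1e3
    print('shift',d.round(1)); 
    if R is not None: print('rotv',np.degrees(Ro.from_matrix(R0.T@R).as_rotvec()).round(2))
E
python3 - <<'E'
from h import *
for n in('scene','top'): 
    c=shot(n,n+'0'); print(n,(-c['R'].T@c['t']).round(3))
p,R,s=tool();print(p,R.round(3),s,env.nose_length)
E
```

```text
pics
scene [ 0.905 -0.436  0.963]
top [0.29  0.019 1.219]
[ 0.12961559 -0.50807722  0.21273864] [[ 0.247 -0.     0.969]
 [-0.969  0.002  0.247]
 [-0.002 -1.    -0.   ]] {'time_s': 0.1, 'q': array([-1.32100940e+00,  2.60609520e-01, -1.39277400e-01,  1.17267014e+00,
       -7.20199629e-06,  1.57081536e+00]), 'joint_velocities': array([-0.0012393 , -0.00173807,  0.00365325, -0.00053036,  0.001685  ,
       -0.00081505]), 'effort': array([-5.52392521e-04, -4.06508017e+01,  2.54527491e+01,  1.00706061e-02,
       -3.20131880e-05, -3.56135047e-06]), 'position': array([ 0.12961559, -0.50807722,  0.21273864]), 'orientation': array([ 0.55876555, -0.55800574,  0.43431926, -0.43333295]), 'ft_force': array([-0.55647551,  0.18226093,  0.78910713]), 'torque': array([-3.42328980e-03, -5.96359594e-05,  6.97589731e-02]), 'grip_width': 0.08528095807714978} 0.014
```

View pics/top0.png

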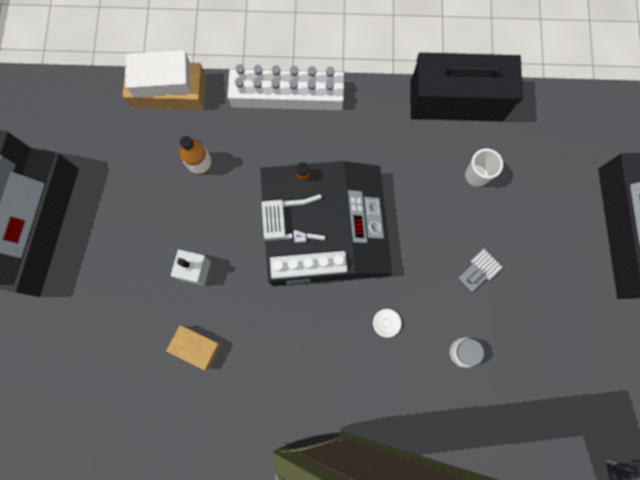

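View pics/scene0.png

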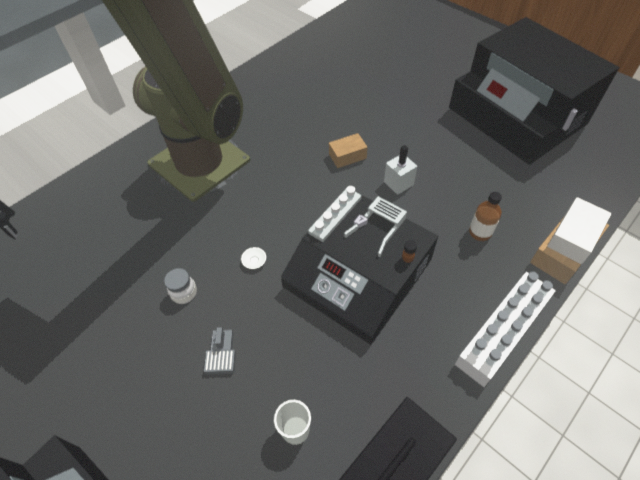

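Run:
```python
from h import *
c=load('top0'); P=cloud(c); K=c['camera_matrix'];print(K[0,0],c['R'].round(3).tolist())
I=cv2.imread('pics/top0.png')
a=cv2.resize(I[155:290,255:400],None,fx=4,fy=4,interpolation=cv2.INTER_CUBIC)
b=cv2.resize(I[240:300,450:512],None,fx=3.4,fy=3.4,interpolation=cv2.INTER_CUBIC)
d=cv2.resize(I[240:300,165:227],None,fx=3.4,fy=3.4,interpolation=cv2.INTER_CUBIC)
o=np.zeros((540,800,3),np.uint8);o[:540,:580]=a;o[:204,585:585+b.shape[1]]=b[:204];o[230:434,585:585+d.shape[1]]=d[:204]
cv2.imwrite('pics/crop1.png',o)
for n,(u,v) in dict(deck=(325,215),bench=(430,250),cas_wide=(488,265),cas_nar=(472,280),handle=(476,275),stand=(195,275),stylus=(184,264),dish=(387,323),jar=(468,352),beaker=(480,175),bottle=(188,145),carton=(193,347),vial=(303,170),w1=(374,207),w2=(375,228)).items(): print(n,P[v,u].round(3))
```

```text
554.449581312689 [[0.027, -1.0, 0.005], [-0.98, -0.027, -0.199], [0.199, 0.001, -0.98]]
deck [0.567 0.023 0.111]
bench [ 0.521 -0.214  0.001]
cas_wide [ 0.488 -0.338  0.018]
cas_nar [ 0.45  -0.294  0.048]
handle [ 0.46  -0.302  0.051]
stand [0.441 0.289 0.075]
stylus [0.456 0.302 0.12 ]
dish [ 0.356 -0.118  0.004]
jar [ 0.299 -0.277  0.064]
beaker [ 0.671 -0.307  0.085]
bottle [0.7   0.308 0.14 ]
carton [0.294 0.29  0.045]
vial [0.648 0.069 0.157]
w1 [ 0.599 -0.082  0.066]
w2 [ 0.552 -0.084  0.069]
```

View pics/crop1.png

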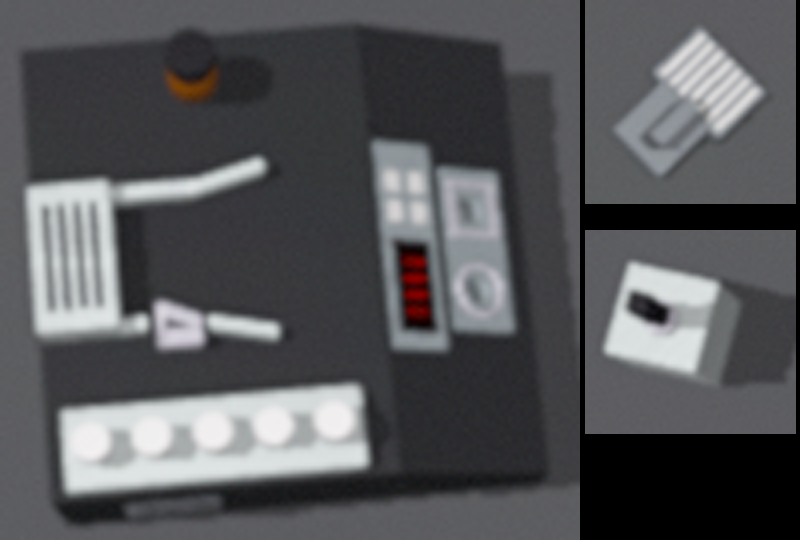

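```bash
cat >> h.py <<'E'
from scipy.optimize import least_squares
def T2(p): 
    c,s=np.cos(p[2]),np.sin(p[2]); return np.array([[c,-s,0],[s,c,0],[0,0,1]]),np.array([p[0],p[1],0])
def fit(c,X,uv,p0,z0=0):
    "planar pose x,y,yaw of model points X (m) to pixels uv"
    X=np.array(X,float);uv=np.array(uv,float)
    def f(p):
        R,t=T2(p); t=t+[0,0,z0]
        return np.concatenate([proj(c,R@x+t)-u for x,u in zip(X,uv)])
    r=least_squares(f,p0,loss='soft_l1'); print('resid px',r.fun.reshape(-1,2).round(1).tolist()); return r.x
E
python3 - <<'E'
from h import *
c=load('top0')
D=.107
U=fit(c,[(.13,-.12,D),(-.048,-.12,D),(-.048,.12,D),(-.13,-.12,.054),(-.13,.12,.054)],[(260.5,168),(344.5,161.2),(354.5,272.5),(380,165.7),(391.7,273.2)],(.55,.02,1.57))
print('unit',U,np.degrees(U[2]))
o=lambda x,y:((x-585)/3.4+450,y/3.4+240)
C=fit(c,[(.045,.03,.018),(.045,-.03,.018),(0,-.03,.018),(0,.03,.018),(-.045,.021,.018),(-.045,-.021,.018)],[o(700,28),o(765,92),o(718,138),o(653,74),o(612,130),o(662,177)],(.47,-.31,-.78))
print('cas',C,np.degrees(C[2]))
R,t=T2(U)
for n,uv in dict(round=(374.75,227.5),sq=(372.5,207.5)).items():
    # intersect ray with panel plane in unit frame
    a=onz(c,*uv,0.);b=onz(c,*uv,.1); a=R.T@(a-t);b=R.T@(b-t)
    s_=np.tan(np.radians(32)); f=lambda X:X[2]-(.107+s_*(X[0]+.048))
    w=f(a)/(f(a)-f(b)); X=a+w*(b-a); print(n,X.round(4),(R@X+t).round(4))
s=lambda x,y:((x-585)/3.4+165,(y-230)/3.4+240)
print('stand',[onz(c,*s(*q),.072).round(4).tolist() for q in [(629,262),(722,283),(698,373),(602,353)]])
print('handle top',onz(c,*s(637,299),.132))
E
```

```text
resid px [[-0.7, -0.7], [-0.4, -0.5], [0.4, 0.7], [0.3, 0.2], [0.3, 0.3]]
unit [0.56288437 0.01996726 1.68169688] 96.35413356146283
resid px [[-0.2, -0.7], [0.5, 0.1], [0.3, 0.6], [-0.5, -0.4], [0.3, 0.1], [-0.5, 0.2]]
cas [ 0.47333136 -0.31828407 -0.78714354] -45.10000288769913
round [-0.1015  0.0219  0.0736] [ 0.5524 -0.0833  0.0736]
sq [-0.1011 -0.022   0.0738] [ 0.596  -0.0781  0.0738]
stand [[0.4941, 0.3298, 0.072], [0.4825, 0.2714, 0.072], [0.4264, 0.2822, 0.072], [0.4371, 0.3418, 0.072]]
handle top [0.46162872 0.30710602 0.132     ]
```

```bash
python3 -m pendant '0 0 0 0 8 0 1; 0 0 0 0 0 0 1'
python3 - <<'E'
from h import *
p,R,s=tool();print(s['q'].round(3),R.round(3).tolist(),s['grip_width'])
a=np.radians(-135.1)
x=np.array([np.cos(a),np.sin(a),0]);y=np.array([0,0,-1.]);Rt=np.stack([x,y,np.cross(x,y)],1)
go([.4592,-.3041,.15],Rt)
E
```

```text
time_s: 0.3
position: [0.1297, -0.5083, 0.213]
orientation: [0.527, -0.527, 0.472, -0.471]
ft_force: [0.1, -0.2, 0.0]
grip_width: 0.0852
[-1.321  0.26  -0.139  1.173 -0.     1.71 ] [[0.11, -0.0, 0.994], [-0.994, 0.001, 0.11], [-0.001, -1.0, -0.0]] 0.08520498131895649
shift [-166.6   63.2  350. ]
rotv [ 4.000e-02  5.142e+01 -5.000e-02]
```

```bash
python3 -m pendant '-16.7 1 35 0 0 0 1; -16.7 1 35 0 0 0 1; -16.7 1 35 0 0 0 1; -16.7 1 35 0 0 0 1; -16.7 1 35 0 0 0 1; -16.7 1 35 0 0 0 1; -16.7 1 35 0 0 0 1; -16.7 1 35 0 0 0 1; -16.7 1 35 0 0 0 1; -16.7 1 35 0 0 0 1' >/dev/null;  python3 -m pendant '0 0 0 0 -8.5 0 1; 0 0 0 0 -8.5 0 1; 0 0 0 0 -8.5 0 1; 0 0 0 0 -8.5 0 1; 0 0 0 0 -8.5 0 1; 0 0 0 0 -8.5 0 1; 0 0 0 0 -8.5 0 1; 0 0 0 0 -8.5 0 1; 0 0 0 0 -8.5 0 1; 0 0 0 0 -8.5 0 1; 0 0 0 0 -8.5 0 1; 0 0 0 0 -8.5 0 1'
cat >> h.py <<'E'
def RT(deg):
    a=np.radians(deg);x=np.array([np.cos(a),np.sin(a),0]);y=np.array([0,0,-1.]);return np.stack([x,y,np.cross(x,y)],1)
E
python3 - <<'E'
from h import *
print(tool()[2]['q'].round(3)); go([.4592,-.3041,.14],RT(44.9))
E
```

```text
time_s: 2.5
position: [0.4591, -0.3041, 0.2032]
orientation: [0.698, -0.697, -0.116, 0.116]
ft_force: [0.5, -0.6, -1.5]
grip_width: 0.0857
[-0.585  0.309 -0.096  1.167 -0.     0.657]
shift [ 0.1 63.2 -0.1]
rotv [-4.000e-02 -2.605e+01 -2.000e-02]
```

```bash
python3 -m pendant '0 10 0 0 -8.5 0 1; 0 10 0 0 -8.5 0 1; 0 10 0 0 -8.5 0 1; 0 0 0 0 -0.55 0 1; 0 0 0 0 0 0 1' >/dev/null
python3 - <<'E'
from h import *
c=shot('wrist','w1'); C=[0.47333,-0.31828,-0.78714]; R,t=T2(C)
print('cam',(-c['R'].T@c['t']).round(3)); I=c['img'][:,:,::-1].copy()
for X in [(.045,.03,.018),(.045,-.03,.018),(0,-.03,.018),(0,.03,.018),(-.045,.021,.018),(-.045,-.021,.018),(-.038,-.006,.048),(-.038,.006,.048),(-.002,.006,.048),(-.002,-.006,.048)]:
    u=proj(c,R@X+t); print(u.round()); cv2.circle(I,tuple(int(v) for v in u),3,(0,0,255),-1)
cv2.imwrite('pics/w1m.png',I)
E
```

```text
cam [ 0.409 -0.25   0.334]
[359. 288.]
[283. 288.]
[281. 234.]
[360. 233.]
[348. 174.]
[291. 175.]
[311. 192.]
[329. 192.]
[329. 243.]
[312. 243.]
```

View pics/w1m.png

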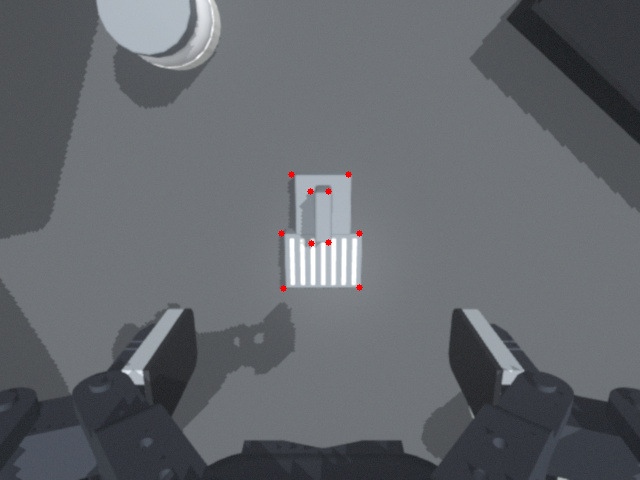

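```bash
python3 -m pendant '1 30 0 0 0 0 0.7; 0 30 0 0 0 0 0.7; 0 30 0 0 0 0 0.6; 0 25 0 0 0 0 0.6; 0 15 0 0 0 0 0.6; 0 7 0 0 0 0 0.6;0 0 0 0 0 0 0.6' 50
python3 - <<'E'
from h import *
go([.4599,-.3034,.036],RT(44.9))
E
```

```text
time_s: 3.75
position: [0.4598, -0.3034, 0.0362]
orientation: [0.655, -0.655, -0.267, 0.267]
ft_force: [-0.2, 0.3, 0.8]
grip_width: 0.0514
shift [ 0.   0.2 -0. ]
rotv [-0.05 -0.57 -0.01]
```

```bash
python3 -m pendant '0 0 0 0 -0.5 0 0.3; 0 0 0 0 0 0 0.1; 0 0 0 0 0 0 0; 0 0 0 0 0 0 0; 0 0 0 0 0 0 0; 0 0 0 0 0 0 0; 0 0 0 0 0 0 0' 60;  python3 -m pendant '0 -10 0 0 0 0 0; 0 -30 0 0 0 0 0; 0 -40 0 0 0 0 0; 0 -40 0 0 0 0 0; 0 -40 0 0 0 0 0; 0 -40 0 0 0 0 0; 0 0 0 0 0 0 0'
python3 - <<'E'
from h import *
c=shot('wrist','w2'); p,R,s=tool(); print(s['grip_width'],s['q'].round(2))
U=[0.56288,0.01997,1.681697];Ru,t=T2(U)
b=Ru@[.07,0,.107]+t; print('bay',b)
pre=Ru@[.07-.112-.02,0,.107]+t; print(pre); go([pre[0],pre[1],.25],RT(186.35))
E
```

```text
time_s: 4.45
position: [0.46, -0.3035, 0.0365]
orientation: [-0.654, 0.654, 0.27, -0.27]
ft_force: [0.2, 0.1, -0.3]
grip_width: -0.0002
time_s: 5.15
position: [0.463, -0.3055, 0.2435]
orientation: [-0.65, 0.657, 0.272, -0.267]
ft_force: [-0.6, -0.8, 0.6]
grip_width: -0.0001
0.00011468989997002395 [-0.58  0.29 -0.02  1.25 -0.    0.2 ]
bay [0.55513286 0.08953998 0.107     ]
[ 0.56974176 -0.04164912  0.107     ]
shift [262.1  -9.9 110.4]
rotv [   0.3  -141.49   -0.5 ]
```

View pics/w2.png

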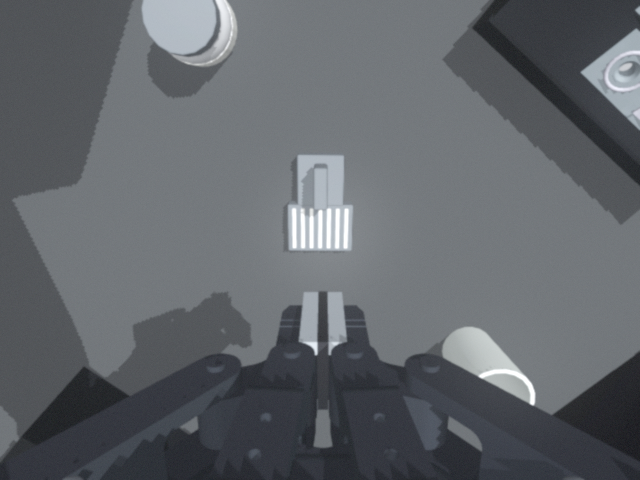

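Run:
```python
from h import *
c=load('w2'); p,R,s=tool(); print(p,R.round(3).tolist())
for d in (-.04,0,.014,.03): print(d,proj(c,p+R@[0,d,0]).round(), (c['R']@(p+R@[0,d,0])+c['t']).round(3))
print(fit(c,[(.045,.03,.018),(.045,-.03,.018),(0,-.03,.018),(0,.03,.018),(-.045,.021,.018),(-.045,-.021,.018)],[(352,251),(289,251),(288,205),(352,205),(344,155),(298,155)],(.47,-.31,-.78)))
P=cloud(c); 
for u,v in((312,310),(335,310),(312,295),(335,295),(320,170),(310,170),(320,230),(400,200)): print(u,v,P[v,u].round(4))
```

```text
[ 0.46190491 -0.3047823   0.24057928] [[0.709, 0.006, -0.705], [0.705, -0.004, 0.709], [0.002, -1.0, -0.008]]
-0.04 [316. 341.] [-0.002  0.034  0.139]
0 [317. 289.] [-0.002  0.022  0.177]
0.014 [318. 276.] [-0.002  0.018  0.19 ]
0.03 [318. 263.] [-0.002  0.014  0.206]
resid px [[0.2, 0.3], [-0.3, 0.2], [-0.3, -0.3], [1.4, -0.1], [0.4, 0.1], [-1.2, -0.0]]
[ 0.4751943  -0.31676653 -0.7906738 ]
312 310 [ 0.4535 -0.2982  0.2794]
335 310 [ 0.4588 -0.2933  0.279 ]
312 295 [ 0.4535 -0.2986  0.268 ]
335 295 [ 0.4587 -0.2928  0.2689]
320 170 [ 0.4493 -0.2913  0.0468]
310 170 [ 0.4462 -0.301   0.0171]
320 230 [ 0.4918 -0.3342  0.018 ]
400 200 [ 5.287e-01 -2.631e-01 -4.000e-04]
```

```bash
python3 - <<'E'
from h import *
p2=np.array([.463,-.3055,.2435])
c=load('w2');P=cloud(c)
p,R,s=tool()
for v in range(284,345,6): print(v,c['depth'][v,312].round(3),((P[v,312]-p2)@R*1e3).round(1), ((P[v,335]-p2)@R*1e3).round(1))
c=load('w1');P=cloud(c);p1=np.array([.4592,-.3041,.173])
for u,v in ((180,315),(170,330),(190,330),(150,350),(465,315),(480,340),(455,330)): print(u,v,((P[v,u]-p1)@R*1e3).round(1))
E
python3 -m pendant '0 0 0 0 0 0 0'
python3 - <<'E'
from h import *
p,R,s=tool(); print(p)
for n in('scene','wrist'):
    c=shot(n,n+'g'); P=cloud(c)
    q=(P-p)@R*1e3; m=(abs(q[...,0])<25)&(abs(q[...,2])<20)&(q[...,1]>-60)&(q[...,1]<60)&(c['depth']>0)
    print(n,m.sum(),np.percentile(q[m][:,1],[50,90,98,99.5,100]).round(1) if m.sum() else '')
    for lo in range(-60,60,10):
        k=m&(q[...,1]>=lo)&(q[...,1]<lo+10); print(lo,k.sum(), q[k].min(0).round(0) if k.sum() else '', q[k].max(0).round(0) if k.sum() else '')
E
```

```text
284 0.437 [  -8.4  244.  -101.2] [  14.9  245.5 -101.9]
290 0.441 [  -8.5  245.1 -108.3] [  14.9  244.  -107.8]
296 0.147 [ -1.8 -25.7  11.6] [  6.  -24.6  11.1]
302 0.142 [ -1.7 -30.4  11.6] [  5.9 -29.3  11.1]
308 0.138 [ -1.6 -34.7  11.6] [  5.8 -33.7  11.1]
314 0.136 [ -1.5 -37.4  10.9] [  5.6 -38.2  11.3]
320 0.13 [ -1.4 -43.   11.8] [  5.5 -43.2  11.9]
326 0.127 [ -1.3 -46.6  11.7] [  5.4 -46.3  11.6]
332 0.124 [ -1.3 -49.7  11.5] [  5.3 -49.7  11.6]
338 0.121 [ -1.2 -52.4  11.2] [  5.2 -52.7  11.4]
344 0.118 [ -1.2 -55.3  11. ] [  5.2 -55.1  10.9]
180 315 [-41.8 -40.9  12.1]
170 330 [-42.2 -49.   11.4]
190 330 [-41.  -35.7   4.2]
150 350 [-43.9 -59.4  11.3]
465 315 [ 46.  -39.6  10.7]
480 340 [ 45.5 -54.2  10.4]
455 330 [ 45.  -34.5   2.7]
time_s: 5.3
position: [0.4599, -0.3034, 0.2367]
orientation: [-0.653, 0.654, 0.27, -0.27]
ft_force: [-0.7, 0.3, 0.5]
grip_width: 0.0001
[ 0.45988648 -0.30344975  0.23674533]
scene 198 [-38.6 -24.7 -20.1 -18.8 -18.8]
-60 37 [-10. -60. -13.] [ 16. -51.  -4.]
-50 57 [-13. -50. -13.] [ 15. -40.  -1.]
-40 58 [-13. -40. -13.] [ 14. -30.   5.]
-30 42 [-12. -30. -12.] [ 14. -20.   2.]
-20 4 [ -1. -20. -10.] [  7. -19.  -7.]
-10 0  
0 0  
10 0  
20 0  
30 0  
40 0  
50 0  
wrist 5245 [-44.3 -27.4 -23.  -21.4 -20.1]
-60 1938 [-19. -60. -11.] [ 23. -50.  15.]
-50 1293 [-12. -50.   7.] [ 15. -40.  13.]
-40 1219 [-12. -40.   7.] [ 15. -30.  13.]
-30 795 [-12. -30.   7.] [ 15. -20.  13.]
-20 0  
-10 0  
0 0  
10 0  
20 0  
30 0  
40 0  
50 0
```

Both cameras show the shut fingertips about 21 mm behind the reported TCP, not 14 mm ahead of it. That explains the empty grasp, since the jaws shut above the rib. I'll use the measured offset from here on and descend carefully.

```bash
python3 -m pendant '0 40 0 0 0 0 0.6; 0 40 0 0 0 0 0.6; 0 40 0 0 0 0 0.5; 0 40 0 0 0 0 0.5; 0 30 0 0 0 0 0.5; 0 15 0 0 0 0 0.5;0 10 0 0 0 0 0.5;0 0 0 0 0 0 0.5' 60 && python3 -m pendant '0 8 0 0 0 0 0.5;0 6 0 0 0 0 0.5;0 4 0 0 0 0 0.5; 0 0 0 0 0 0 0.5'
```

```text
time_s: 6.2
position: [0.4582, -0.3024, 0.0194]
orientation: [0.655, -0.652, -0.269, 0.271]
ft_force: [-0.5, -0.3, 0.4]
grip_width: 0.0426
time_s: 6.6
position: [0.4598, -0.3034, 0.0033]
orientation: [0.654, -0.653, -0.27, 0.27]
ft_force: [-0.7, -0.0, 1.3]
grip_width: 0.0431
```

```bash
python3 -m pendant '0 1 0 0 0 0 0.3; 0 0 0 0 0 0 0.1; 0 0 0 0 0 0 0; 0 0 0 0 0 0 0; 0 0 0 0 0 0 0; 0 0 0 0 0 0 0; 0 0 0 0 0 0 0' 60; python3 -m pendant '0 -10 0 0 0 0 0; 0 -20 0 0 0 0 0; 0 -30 0 0 0 0 0; 0 -40 0 0 0 0 0; 0 -40 0 0 0 0 0; 0 -40 0 0 0 0 0; 0 -30 0 0 0 0 0; 0 0 0 0 0 0 0; 0 0 0 0 0 0 0'
python3 - <<'E'
from h import *
c=shot('wrist','w3'); p,R,s=tool(); print(s['grip_width'],s['q'].round(2))
P=cloud(c); q=(P-p)@R*1e3
for v in range(180,300,8): print(v,q[v,320].round(1),q[v,300].round(1))
E
```

```text
time_s: 7.3
position: [0.4603, -0.3037, 0.0029]
orientation: [-0.653, 0.654, 0.27, -0.27]
ft_force: [0.2, 0.2, 3.9]
grip_width: 0.011
time_s: 8.2
position: [0.46, -0.3035, 0.2129]
orientation: [-0.653, 0.654, 0.27, -0.27]
ft_force: [0.0, 0.9, -1.1]
grip_width: 0.0112
0.011016945361579756 [-0.58  0.31 -0.08  1.19 -0.    0.2 ]
180 [1.000e-01 2.124e+02 9.500e+00] [-17.3 212.2   9.5]
188 [1.000e-01 2.108e+02 2.700e+00] [-17.4 210.9   2.7]
196 [ 1.00e-01  2.11e+02 -4.40e+00] [-17.4 210.5  -4.3]
204 [  0.  212.5 -11.9] [-17.6 211.2 -11.6]
212 [  0.  212.9 -19.3] [-17.8 212.6 -19.2]
220 [  0.  211.  -26.1] [-17.9 213.2 -26.7]
228 [  0.  210.9 -33.5] [-17.9 212.1 -33.9]
236 [ 1.  -0.4 23.8] [-6.6 -2.6 24.5]
244 [  1.1 -11.6  24.2] [ -6.2 -11.6  24.2]
252 [  1.1 -15.9  22.6] [ -6.  -15.6  22.5]
260 [  1.1 -16.2  19.7] [ -6.  -16.4  19.8]
268 [  1.1 -16.   16.6] [ -6.1 -16.1  16.6]
276 [  1.1 -25.7  17.5] [ -6.2 -15.7  13.4]
284 [  1.1 -31.2  17. ] [ -6.2 -15.4  10.1]
292 [  1.2 -38.3  17.4] [ -5.9 -22.3  10.1]
```

View pics/w3.png

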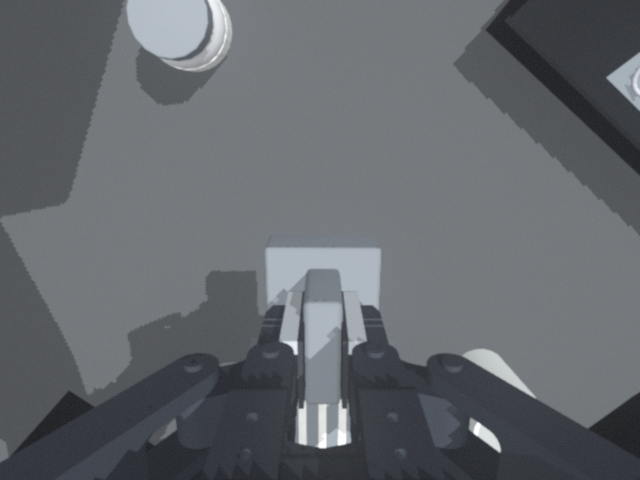

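```bash
python3 -m pendant '0 -5 0 0 -8.5 0 0; 0 -5 0 0 -8.5 0 0; 0 0 0 0 -8.5 0 0; 0 0 0 0 -8.5 0 0; 0 0 0 0 -8.5 0 0; 0 0 0 0 -8.5 0 0; 0 0 0 0 -8.5 0 0; 0 0 0 0 -8.5 0 0; 0 0 0 0 -8.5 0 0; 0 0 0 0 -8.5 0 0; 0 0 0 0 -8.5 0 0; 0 0 0 0 -8.5 0 0'>/dev/null; python3 -m pendant '0 0 0 0 -8.5 0 0; 0 0 0 0 -8.5 0 0; 0 0 0 0 -8.5 0 0; 0 0 0 0 -8.5 0 0; 0 0 0 0 -5.5 0 0; 0 0 0 0 0 0 0'
cat >> h.py <<'E'
U=[0.56288,0.01997,1.681697]
def unit(x,y,z): R,t=T2(U); return R@[x,y,z]+t
E
python3 - <<'E'
from h import *
print(tool()[2]['q'].round(2)); go(unit(-.063,-.001,.2),RT(186.35))
E
```

```text
time_s: 10.05
position: [0.4587, -0.3027, 0.2203]
orientation: [0.038, -0.04, 0.707, -0.705]
ft_force: [0.3, -0.5, -0.8]
grip_width: 0.0111
[-0.58  0.3  -0.06  1.21 -0.   -2.26]
shift [-140.2   20.5 -246.1]
rotv [ 0.16 -0.    0.2 ]
```

```bash
python3 -m pendant '-17.5 1 -30.8 0 0 0 0; -17.5 1 -30.8 0 0 0 0; -17.5 1 -30.8 0 0 0 0; -17.5 1 -30.8 0 0 0 0; -17.5 1 -30.8 0 0 0 0; -17.5 1 -30.8 0 0 0 0; -17.5 1 -30.8 0 0 0 0; -17.5 1 -30.8 0 0 0 0; 0 0 0 0 0 0 0; 0 0 0 0 0 0 0; 0 0 0 0 0 0 0; 0 0 0 0 0 0 0'
python3 - <<'E'
from h import *
c=shot('top','t2'); go(unit(-.063,-.001,.2),RT(186.35))
I=c['img'][:,:,::-1].copy()[155:290,255:405]; cv2.imwrite('pics/t2c.png',cv2.resize(I,None,fx=5,fy=4.4,interpolation=cv2.INTER_CUBIC))
c=shot('wrist','w4'); I=c['img'][:,:,::-1].copy()
for X in [(.13,.12,.107),(.13,-.12,.107),(-.048,.12,.107),(-.048,-.12,.107),(.088,.03,.134),(.088,-.03,.134),(.0085,.041,.121),(.0085,-.041,.121),(-.1015,.022,.0736),(-.1015,-.022,.0736)]:
    u=proj(c,unit(*X)); print(X,u.round()); cv2.circle(I,tuple(int(v) for v in u.clip(-999,999)),3,(0,0,255),-1)
cv2.imwrite('pics/w4m.png',I)
E
```

```text
time_s: 11.25
position: [0.5712, -0.0441, 0.2142]
orientation: [-0.038, 0.039, -0.706, 0.706]
ft_force: [-1.1, -0.4, -1.5]
grip_width: 0.011
shift [ 0.3 14.4 -1.7]
rotv [-0.   -0.11  0.03]
(0.13, 0.12, 0.107) [482. 466.]
(0.13, -0.12, 0.107) [170. 466.]
(-0.048, 0.12, 0.107) [510. 246.]
(-0.048, -0.12, 0.107) [142. 247.]
(0.088, 0.03, 0.134) [370. 448.]
(0.088, -0.03, 0.134) [282. 448.]
(0.0085, 0.041, 0.121) [388. 335.]
(0.0085, -0.041, 0.121) [264. 335.]
(-0.1015, 0.022, 0.0736) [358. 158.]
(-0.1015, -0.022, 0.0736) [294. 158.]
```

View pics/w4m.png

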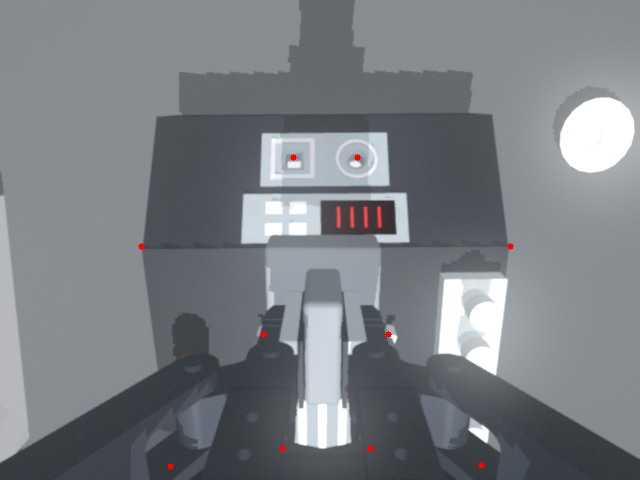

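```bash
python3 -m pendant '0 20 -1.7 0 0 0 0; 0 25 0 0 0 0 0; 0 25 0 0 0 0 0; 0 20 0 0 0 0 0; 0 10 0 0 0 0 0; 0 2 0 0 0 0 0; 0 0 0 0 0 0 0; 0 0 0 0 0 0 0'; python3 -m pendant '0 1 0 0 0 0 0; 0 1 0 0 0 0 0; 0 0 0 0 0 0 0;0 0 0 0 0 0 0'
```

```text
time_s: 12.15
position: [0.5727, -0.0417, 0.1137]
orientation: [-0.04, 0.038, -0.706, 0.706]
ft_force: [1.0, 0.2, -1.2]
grip_width: 0.0111
time_s: 12.55
position: [0.5717, -0.0414, 0.1106]
orientation: [-0.039, 0.039, -0.706, 0.706]
ft_force: [-0.1, -0.2, -1.8]
grip_width: 0.0111
```

```bash
python3 -m pendant '0 0.7 0 0 0 0 0; 0 0 0 0 0 0 0;0 0 0 0 0 0 0'|sed -n '2p;4p';python3 -m pendant '0 0.7 0 0 0 0 0; 0 0 0 0 0 0 0;0 0 0 0 0 0 0'|sed -n '2p;4p'; python3 -m pendant '0 0.7 0 0 0 0 0; 0 0 0 0 0 0 0;0 0 0 0 0 0 0'|sed -n '2p;4p'
```

```text
position: [0.5718, -0.0414, 0.1099]
ft_force: [-0.8, 0.2, -0.4]
position: [0.5718, -0.0415, 0.1098]
ft_force: [-1.7, 0.0, 5.1]
position: [0.5719, -0.0415, 0.1098]
ft_force: [-2.6, -0.8, 9.1]
```

```bash
python3 -m pendant '0 -1.2 0 0 0 0 0; 0 0 -10 0 0 0 0; 0 0 -10 0 0 0 0; 0 0 -8 0 0 0 0;0 0 0 0 0 0 0'
python3 - <<'E'
from h import *
go(unit(.049,-.001,.11),RT(186.35))
E
python3 -m pendant '0 0 -8 0 0 0 0; 0 0 -8 0 0 0 0; 0 0 -8 0 0 0 0; 0 0 0 0 0 0 0;0 0 0 0 0 0 0'
python3 - <<'E'
from h import *
go(unit(.049,-.001,.11),RT(186.35)); print(tool()[2]['torque'])
E
```

```text
time_s: 13.95
position: [0.5687, -0.0117, 0.1098]
orientation: [0.04, -0.04, 0.707, -0.705]
ft_force: [-0.0, 1.3, 4.2]
grip_width: 0.011
shift [  1.1  -0.  -81.2]
rotv [ 0.08  0.12 -0.04]
time_s: 14.45
position: [0.5646, 0.0099, 0.1099]
orientation: [-0.038, 0.04, -0.706, 0.706]
ft_force: [-3.0, -4.8, 7.4]
grip_width: 0.0108
shift [ -0.4  -0.2 -59.2]
rotv [-0.07 -0.    0.12]
[-0.6274248   0.51297395  0.02246844]
```

```bash
python3 -m pendant '0.4 -0.4 0 0 0 0 0; 0 0 0 0 0 0 0; 0 0 -6 0 0 0 0; 0 0 -6 0 0 0 0; 0 0 -6 0 0 0 0; 0 0 0 0 0 0 0;0 0 0 0 0 0 0'
python3 - <<'E'
from h import *
go(unit(.049,-.001,.11),RT(186.35)); print(tool()[2]['torque'])
E
```

```text
time_s: 15.15
position: [0.5627, 0.0266, 0.11]
orientation: [-0.038, 0.04, -0.705, 0.707]
ft_force: [-2.2, -6.6, 5.5]
grip_width: 0.0112
shift [ -0.5  -0.2 -42.4]
rotv [-0.19 -0.02  0.1 ]
[-1.22404407  0.44207316  0.08298407]
```

```bash
python3 -m pendant '0 0 -6 0 0 0 0; 0 0 -6 0 0 0 0; 0 0 -6 0 0 0 0; 0 0 -6 0 0 0 0; 0 0 0 0 0 0 0'; python3 -m pendant '0 0 -6 0 0 0 0; 0 0 -5 0 0 0 0; 0 0 -4 0 0 0 0; 0 0 0 0 0 0 0;0 0 0 0 0 0 0';python3 - <<'E'
from h import *
go(unit(.049,-.001,.11),RT(186.35)); print(tool()[2]['torque'])
E
```

```text
time_s: 15.65
position: [0.56, 0.0504, 0.11]
orientation: [-0.039, 0.04, -0.705, 0.707]
ft_force: [-1.7, -7.2, 6.0]
grip_width: 0.0112
time_s: 16.15
position: [0.5583, 0.0649, 0.11]
orientation: [-0.038, 0.04, -0.705, 0.708]
ft_force: [-2.6, -8.6, 6.3]
grip_width: 0.0111
shift [-0.6 -0.  -3.8]
rotv [-0.24 -0.02  0.1 ]
[-1.42962114  0.43391537  0.1381177 ]
```

```bash
for i in 1 ; do python3 -m pendant '0 0 -2 0 0 0 0; 0 0 -1 0 0 0 0; 0 0 0 0 0 0 0'|sed -n '2p;4p'; python3 -m pendant '0 0 -1 0 0 0 0; 0 0 0 0 0 0 0'|sed -n '2p;4p';  python3 -m pendant '0 0 -1 0 0 0 0; 0 0 0 0 0 0 0'|sed -n '2p;4p'; python3 -m pendant '0 0 -1 0 0 0 0; 0 0 0 0 0 0 0'|sed -n '2p;4p'; done
```

```text
position: [0.5577, 0.0686, 0.1099]
ft_force: [-2.7, -5.4, 5.7]
position: [0.5576, 0.0697, 0.1099]
ft_force: [-2.5, -6.7, 5.6]
position: [0.5577, 0.0699, 0.11]
ft_force: [-2.0, -7.5, 7.8]
position: [0.5577, 0.0699, 0.1101]
ft_force: [-2.4, -10.6, 7.1]
```

```bash
python3 -m pendant '0 0 -1.5 0 0 0 0; 0 0 -1.5 0 0 0 0; 0 0 0 0 0 0 0;0 0 0 0 0 0 0'|sed -n '2p;4p'; python3 -m pendant '0 0 5 0 0 0 0; 0 0 0 0 0 0 0; 0 0 0 0 0 0 0.15; 0 0 0 0 0 0 0.3; 0 0 0 0 0 0 0.3;0 0 0 0 0 0 0.3'|sed -n '2p;4,5p';  python3 -m pendant '0 -20 0 0 0 0 0.3; 0 -30 0 0 0 0 0.3; 0 -40 0 0 0 0 0.3;0 -40 0 0 0 0 0.3; 0 0 40 0 0 0 0.3; 0 0 40 0 0 0 0.3; 0 0 40 0 0 0 0.3;0 0 0 0 0 0 0.3;0 0 0 0 0 0 0.3'
python3 - <<'E'
from h import *
c=shot('wrist','w5'); p=[proj(c,unit(.07+x,y,.12)) for x in(-.06,.06) for y in (-.05,.05)]; print(np.round(p))
cv2.imwrite('pics/w5.png',cv2.resize(c['img'][:,:,::-1],(800,600)))
E
```

```text
position: [0.5579, 0.07, 0.1105]
ft_force: [-1.3, -18.7, 9.1]
position: [0.5587, 0.0714, 0.1097]
ft_force: [0.3, 0.5, 0.4]
grip_width: 0.0252
time_s: 18.95
position: [0.5721, -0.0489, 0.2398]
orientation: [0.039, -0.039, 0.706, -0.706]
ft_force: [-0.1, 0.1, -0.1]
grip_width: 0.0258
[[257. 324.]
 [396. 324.]
 [264. 458.]
 [388. 458.]]
```

View pics/w5.png

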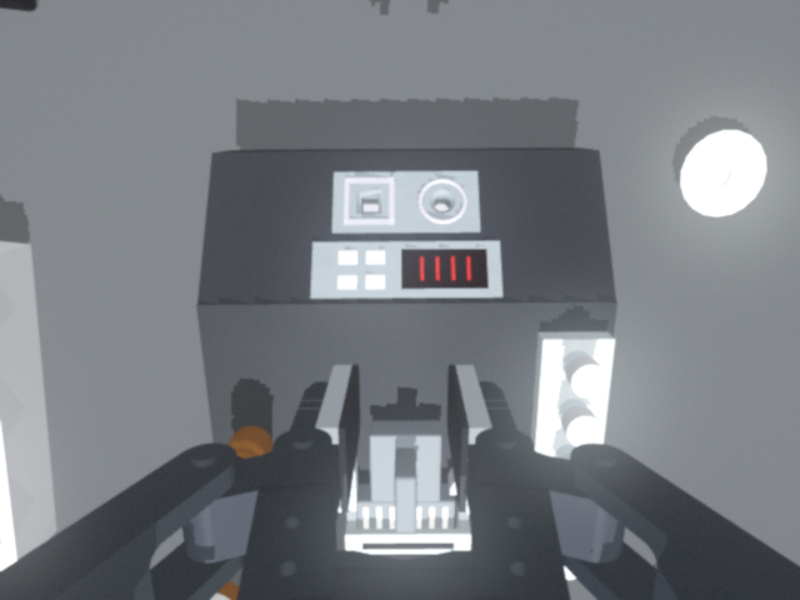

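Run:
```python
from h import *
go([.460,.306,.25],RT(168.8))
```

```text
shift [  72.1   -9.9 -364.3]
rotv [ 0.05 17.54  0.03]
```

```bash
python3 -m pendant '7.2 -1 -36.4 0 0 0 0.6; 7.2 -1 -36.4 0 0 0 0.6; 7.2 -1 -36.4 0 0 0 0.6; 7.2 -1 -36.4 0 0 0 0.6; 7.2 -1 -36.4 0 0 0 0.6; 7.2 -1 -36.4 0 0 0 0.6; 7.2 -1 -36.4 0 0 0 0.6; 7.2 -1 -36.4 0 0 0 0.6; 7.2 -1 -36.4 0 0 0 0.6; 7.2 -1 -36.4 0 0 0 0.6; 0 0 0 0 8.5 0 0.6; 0 0 0 0 8.5 0 0.6' >/dev/null; python3 -m pendant '0 0 0 0 0.5 0 1; 0 0 0 0 0 0 1;0 0 0 0 0 0 1'
python3 - <<'E'
from h import *
go([.460,.306,.2],RT(168.8))
c=shot('wrist','w6'); t=shot('top','t6'); s=shot('scene','s6')
I=c['img'][:,:,::-1].copy()
for X in [(.4615,.3065,.132),(.46,.3063,.072)]: print(proj(c,X).round())
u,v=proj(c,(.46,.306,.1)).astype(int); u=np.clip(u,100,540);v=np.clip(v,90,390); print('crop0',u-100,v-90)
a=cv2.resize(I[v-90:v+90,u-100:u+100],None,fx=2,fy=2)
o=np.zeros((600,800,3),np.uint8);o[:360,:400]=a
b=proj(t,unit(.07,0,.12)).astype(int); o[:390,410:800]=cv2.resize(t['img'][b[1]-32:b[1]+33,b[0]-32:b[0]+33,::-1],(390,390),interpolation=cv2.INTER_CUBIC); print(b)
b=proj(s,unit(.07,0,.12)).astype(int); o[390:600,410:730]=cv2.resize(s['img'][b[1]-26:b[1]+26,b[0]-40:b[0]+40,::-1],(320,210),interpolation=cv2.INTER_CUBIC); print(b)
cv2.imwrite('pics/m6.png',o)
E
```

```text
time_s: 20.5
position: [0.4598, 0.3056, 0.25]
orientation: [-0.068, 0.068, 0.704, -0.704]
ft_force: [0.2, -0.3, 0.9]
grip_width: 0.0855
shift [-0.1 50.  -0.4]
rotv [0.01 0.21 0.01]
[321. 219.]
[323. 199.]
crop0 223 116
[292 218]
[377 224]
```

View pics/m6.png

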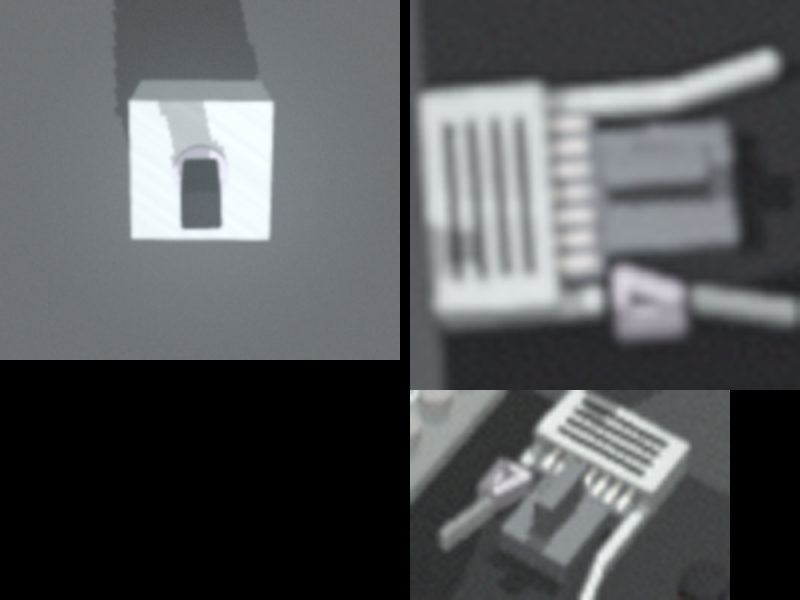

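```bash
python3 -m pendant '0 40 -0.4 0 0 0 0.8; 0 40 0 0 0 0 0.7; 0 40 0 0 0 0 0.6; 0 30 0 0 0 0 0.5; 0 20 0 0 0 0 0.5; 0 13 0 0 0 0 0.5;0 0 0 0 0 0 0.5' 80 && python3 -m pendant '0 0 0 0 0 0 0.2; 0 0 0 0 0 0 0; 0 0 0 0 0 0 0;0 0 0 0 0 0 0;0 0 0 0 0 0 0;0 0 0 0 0 0 0'
```

```text
time_s: 21.35
position: [0.4587, 0.3044, 0.065]
orientation: [0.07, -0.067, -0.703, 0.705]
ft_force: [0.3, -0.3, -0.5]
grip_width: 0.043
time_s: 21.95
position: [0.4612, 0.3063, 0.0682]
orientation: [-0.068, 0.069, 0.704, -0.703]
ft_force: [0.2, -0.5, 5.0]
grip_width: 0.0127
```

```bash
python3 -m pendant '0 -10 0 0 0 0 0; 0 -20 0 0 0 0 0; 0 -30 0 0 0 0 0; 0 -40 0 0 0 0 0; 0 -40 0 0 0 0 0; 0 -40 0 0 0 0 0; 0 0 0 0 0 0 0;0 0 0 0 0 0 0; 0 0 0 0 0 0 0' 90
python3 - <<'E'
from h import *
p,R,s=tool();print(s['grip_width'])
for n in('wrist','scene','top'):
    c=shot(n,n+'s'); P=cloud(c); q=(P-p)@R*1e3
    m=(abs(q[...,0])<20)&(abs(q[...,2])<20)&(q[...,1]>-25)&(q[...,1]<90)&(c['depth']>0)
    print(n,m.sum())
    for lo in range(-25,90,10):
        k=m&(q[...,1]>=lo)&(q[...,1]<lo+10)
        if k.sum(): print(lo,k.sum(), q[k].min(0).round(1), q[k].max(0).round(1), q[k].mean(0).round(1))
E
```

```text
time_s: 22.85
position: [0.4593, 0.3051, 0.2457]
orientation: [0.069, -0.068, -0.703, 0.704]
ft_force: [-0.3, 0.2, -1.9]
grip_width: 0.0126
0.012621946689737908
wrist 2002
-25 681 [-19.  -25.    4.7] [ 17.5 -15.    9.9] [ -0.6 -21.2   6.5]
-15 775 [-10.5 -15.    2.8] [ 9.3 -5.   9.8] [-0.5 -9.6  6.6]
-5 71 [-10.6  -5.    1.5] [ 9.9 -2.5  9.5] [-1.5 -4.1  7.3]
5 18 [-3.  12.2  2.1] [ 2.2 14.8  3.1] [-0.5 13.9  2.6]
15 149 [-4.9 15.  -1.3] [ 3.7 24.9  3.2] [-0.5 20.1  2. ]
25 135 [-4.6 25.  -0.5] [ 4.  34.9  3.1] [-0.4 30.   1.9]
35 44 [-4.7 35.1 -0.5] [ 3.5 45.   2.9] [-0.3 40.5  1.1]
45 64 [-3.4 45.1 -1.5] [ 2.3 54.7  1.5] [-0.5 49.8  0.7]
55 60 [-3.  55.2 -1.2] [ 2.4 64.7  1.4] [-0.2 59.7  0.5]
65 5 [-2.5 65.2 -1.4] [ 2.4 67.7  0.7] [-0.8 66.1  0.1]
scene 150
-25 30 [-19.2 -24.9  -0.8] [ 10.9 -15.4  11.7] [ -1.9 -20.4   7.2]
-15 40 [-13.1 -14.6  -5.1] [ 6.7 -5.2 12.6] [-4.  -8.9  5.7]
-5 10 [-11.9  -4.8  -2.2] [ 6.2  4.4 10.7] [-4.4 -1.5  5.6]
5 13 [-6.6  6.  -3. ] [ 1.7 14.1  6.1] [-3.   9.3  2.5]
15 14 [-6.  15.5 -1.4] [ 1.  23.2  7.2] [-3.4 18.6  3. ]
25 14 [-7.  26.  -1.1] [ 2.6 35.   5.8] [-2.2 30.   2.4]
35 10 [-3.7 35.3 -0.3] [ 1.  43.7  5.3] [-2.  40.   2.5]
45 7 [-5.9 45.6 -2.2] [ 0.1 54.5  4.8] [-2.8 49.5  1.8]
55 10 [-2.9 55.6 -2.4] [ 2.3 64.7  4.1] [-1.1 60.5  1.5]
65 2 [-3.5 65.8 -0.7] [-0.  66.7  2.3] [-1.8 66.3  0.8]
top 77
-25 18 [-19.  -24.6   3.5] [ 12.1 -15.1   9.5] [ -1.9 -20.    6. ]
-15 30 [ -9.3 -14.9   4.8] [ 7.1 -5.2  9.5] [-0.6 -9.6  6.8]
15 7 [-3.2 17.4  0.8] [ 3.4 23.5  3.1] [ 0.4 20.7  1.8]
25 8 [-4.7 25.8  0. ] [ 3.7 34.4  3.4] [ 0.  29.7  1.7]
35 3 [-0.2 36.3  0.7] [ 1.9 43.8  2.5] [ 0.9 39.2  1.3]
45 4 [-2.  49.5 -1.7] [ 1.7 54.9  0.9] [-0.5 52.  -0.1]
55 7 [-3.4 55.9 -1.6] [ 2.3 64.6  0.5] [-0.2 60.1 -0.3]
```

```bash
cat >> h.py <<'E'
TIP=np.array([-.4,66.5,-1.5])/1e3
def well(c,uv):
    R,t=T2(U); a=R.T@(onz(c,*uv,0.)-t);b=R.T@(onz(c,*uv,.1)-t)
    f=lambda X:X[2]-(.107+np.tan(np.radians(32))*(X[0]+.048)); w=f(a)/(f(a)-f(b)); return a+w*(b-a)
def Rpress():
    R,_=T2(U); s,c=np.sin(np.radians(32)),np.cos(np.radians(32)); x=R@[0,1,0];y=R@[s,0,-c]; return np.stack([x,y,np.cross(x,y)],1)
def press(W,d):  # TCP for tip d m outside mouth W (unit frame)
    s,c=np.sin(np.radians(32)),np.cos(np.radians(32)); return unit(*(np.array(W)+d*np.array([-s,0,c])))-Rpress()@TIP
E
python3 - <<'E'
from h import *
for n,uv in(('w4',(356.5,158)),('w5',(354,161.6)),('top0',(374.75,227.5)),('w5',(295.6,161))): print(n,well(load(n),uv).round(4))
W=(-.1015,.022,.0736)
p,R,s=tool(); a=press(W,.03); print(a); go([a[0],a[1],.29]); go(a,Rpress())
M=R.T@RT(186.35); print(np.degrees(Ro.from_matrix(M).as_rotvec()), np.degrees(Ro.from_matrix(RT(186.35).T@Rpress()).as_rotvec()))
E
```

```text
w4 [-0.1012  0.0212  0.0738]
w5 [-0.1003  0.0211  0.0743]
top0 [-0.1015  0.0219  0.0736]
w5 [-0.1008 -0.0226  0.074 ]
[ 0.55765128 -0.13547287  0.15464176]
shift [-181.5  -44.1  413.4]
shift [-181.9   91.2  413. ]
rotv [-31.87 -17.08  -4.72]
[ -0.11878775 -17.48547294   0.16515874] [-3.20000000e+01 -4.03232733e-03 -1.15625126e-03]
```

```bash
python3 -m pendant '0 -24 0 0 0 0 0; -16.5 -2 37.6 0 0 0 0; -16.5 -2 37.6 0 0 0 0; -16.5 -2 37.6 0 0 0 0; -16.5 -2 37.6 0 0 0 0; -16.5 -2 37.6 0 0 0 0; -16.5 -2 37.6 0 0 0 0; -16.5 -2 37.6 0 0 0 0; -16.5 -2 37.6 0 0 0 0; -16.5 -2 37.6 0 0 0 0; -16.5 -2 37.6 0 0 0 0; -16.5 0 37.6 0 0 0 0' >/dev/null; python3 -m pendant '0 0 0 0 -8.5 0 0; 0 0 0 0 -8.5 0 0; 0 0 0 0 -0.5 0 0; 0 0 0 -8 0 0 0; 0 0 0 -8 0 0 0; 0 0 0 -8 0 0 0; 0 0 0 -8 0 0 0; 0 0 0 0 0 0 0;0 0 0 0 0 0 0'
python3 - <<'E'
from h import *
print(tool()[2]['q'].round(2),tool()[2]['grip_width'])
W=(-.1011,.0214,.0739); go(press(W,.03),Rpress())
E
```

```text
time_s: 25.1
position: [0.5584, -0.1356, 0.2893]
orientation: [0.025, -0.048, 0.873, -0.484]
ft_force: [-0.0, 1.1, -0.9]
grip_width: 0.0128
[-0.5   0.58  0.41  1.75  0.45 -2.25] 0.012840763166221143
shift [ -0.4 114.3  70.8]
rotv [ 0.03 -0.23  0.1 ]
```

```bash
python3 -m pendant '-0.4 25 15.5 0 0 0 0; 0 25 15.5 0 0 0 0; 0 25 15.5 0 0 0 0; 0 20 12.4 0 0 0 0; 0 12 7.4 0 0 0 0; 0 7.3 4.5 0 0 0 0; 0 0 0 0 0 0 0;0 0 0 0 0 0 0'
python3 - <<'E'
from h import *
W=(-.1011,.0214,.0739); go(press(W,.03),Rpress())
c=shot('wrist','w7'); p,R,s=tool(); P=cloud(c); q=(P-p)@R*1e3
for lo in range(5,75,10):
    k=(abs(q[...,0])<20)&(abs(q[...,2])<15)&(c['depth']>0)&(q[...,1]>=lo)&(q[...,1]<lo+10)
    if k.sum(): print(lo,k.sum(), q[k].min(0).round(1), q[k].max(0).round(1), q[k].mean(0).round(1))
I=c['img'][:,:,::-1].copy(); w=unit(*W)
u=proj(c,w); t=proj(c,p+R@TIP); print(u,t)
b=u.astype(int); x0,y0=max(b[0]-100,0),max(b[1]-75,0); print(x0,y0)
cv2.imwrite('pics/w7c.png',cv2.resize(I[y0:y0+150,x0:x0+200],None,fx=4,fy=4,interpolation=cv2.INTER_CUBIC))
E
```

```text
time_s: 25.9
position: [0.5593, -0.134, 0.1581]
orientation: [0.028, -0.048, 0.873, -0.485]
ft_force: [-0.2, -0.8, 0.5]
grip_width: 0.0126
shift [1.2 2.2 2.4]
rotv [-0.08  0.1  -0.06]
5 7 [-2.4 13.7  3. ] [ 1.5 14.8  3.7] [-0.4 14.2  3.2]
15 139 [-5.2 15.1 -0.9] [ 3.4 24.9  3.8] [-0.9 20.   2.5]
25 137 [-4.9 25.  -0.6] [ 3.7 35.   3.6] [-0.6 29.7  2.3]
35 51 [-5.  35.  -0.7] [ 3.7 45.   3.6] [-0.6 38.9  1.9]
45 66 [-3.2 45.2 -0.1] [ 2.  54.9  1.8] [-0.6 49.9  1.1]
55 60 [-3.3 55.1 -0.9] [ 2.1 64.6  1.8] [-0.6 59.7  0.9]
65 12 [-3.3 65.1 -0.6] [ 2.1 67.7  1.7] [-0.6 66.1  0.6]
[325.51468961 225.05222605] [323.34683817 244.31193003]
225 150
```

View pics/w7c.png

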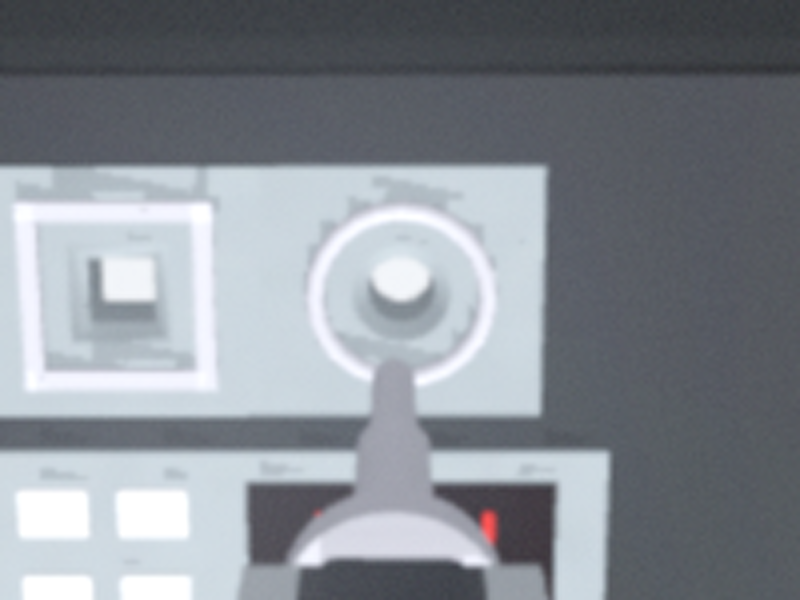

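```bash
sed -i 's/TIP=np.array(.*/TIP=np.array([-.5,66.5,-1.2])\/1e3/' h.py
python3 - <<'E'
from h import *
W=(-.1009,.0214,.0740); go(press(W,.03),Rpress())
E
python3 -m pendant '0 0 0 0 0 0 0'
python3 - <<'E'
from h import *
W=(-.1009,.0214,.0740); go(press(W,.03),Rpress())
E
```

```text
shift [1.4 2.4 1.6]
rotv [-0.09  0.09 -0.08]
time_s: 26.05
position: [0.5594, -0.1347, 0.1578]
orientation: [0.028, -0.048, 0.873, -0.485]
ft_force: [0.8, -0.4, -0.8]
grip_width: 0.0125
shift [1.3 2.3 1.1]
rotv [-0.08  0.07 -0.09]
```

```bash
python3 -m pendant '1.3 2.3 1.2 0 0 0 0; 0 10 0 0 0 0 0; 0 10 0 0 0 0 0; 0 0 0 0 0 0 0; 0 0 0 0 0 0 0;0 0 0 0 0 0 0'
python3 - <<'E'
from h import *
W=(-.1009,.0214,.0740); go(press(W,0),Rpress())
E
```

```text
time_s: 26.65
position: [0.5563, -0.124, 0.137]
orientation: [0.027, -0.049, 0.873, -0.484]
ft_force: [0.5, -0.5, -0.2]
grip_width: 0.0126
shift [-0.5  8.9 -0.5]
rotv [0.   0.01 0.01]
```

```bash
python3 -m pendant '-0.4 4 -0.4 0 0 0 0; 0 4 0 0 0 0 0; 0 4 0 0 0 0 0; 0 4 0 0 0 0 0; 0 0 0 0 0 0 0;0 0 0 0 0 0 0'; python3 -m pendant '0 3 0 0 0 0 0; 0 2 0 0 0 0 0; 0 0 0 0 0 0 0;0 0 0 0 0 0 0'
python3 - <<'E'
from h import *
W=(-.1009,.0214,.0740); go(press(W,-.018),Rpress()); p,R,s=tool(); print((R.T@s['ft_force']).round(1))
E
```

```text
time_s: 27.25
position: [0.5556, -0.115, 0.1236]
orientation: [0.027, -0.049, 0.873, -0.484]
ft_force: [0.0, 0.5, 0.0]
grip_width: 0.0133
time_s: 27.65
position: [0.5553, -0.1125, 0.1194]
orientation: [0.027, -0.049, 0.873, -0.484]
ft_force: [-1.1, 0.7, -0.6]
grip_width: 0.0125
shift [-0.3  5.9 -0.1]
rotv [0.01 0.   0.01]
[ 1.   1.  -0.3]
```

```bash
cat > f.py <<'E'
from h import *
W=(-.1009,.0214,.0740); p,R,s=tool(); print('t',s['time_s'],'ftool',(R.T@s['ft_force']).round(1),'depth', round(18-(R.T@(press(W,-.018)-p))[1]*1e3,2))
E
python3 -m pendant '0 2 0 0 0 0 0; 0 1 0 0 0 0 0; 0 0 0 0 0 0 0' >/dev/null; python3 f.py;python3 -m pendant '0 1.5 0 0 0 0 0; 0 1 0 0 0 0 0; 0 0 0 0 0 0 0'>/dev/null; python3 f.py;python3 -m pendant '0 1 0 0 0 0 0; 0 1 0 0 0 0 0; 0 0 0 0 0 0 0'>/dev/null; python3 f.py; python3 -m pendant '0 1 0 0 0 0 0; 0 1 0 0 0 0 0; 0 0 0 0 0 0 0'>/dev/null; python3 f.py
```

```text
t 27.95 ftool [ 0.3 -0.5 -0.5] depth 15.17
t 28.25 ftool [ 0.8 -1.7  0.1] depth 17.42
t 28.55 ftool [ 1.1 -4.1 -0.8] depth 19.38
t 28.85 ftool [  2.7 -12.   -0.5] depth 19.74
```

```bash
python3 -m pendant '0 0.5 0 0 0 0 0; 0 0 0 0 0 0 0; 0 0 0 0 0 0 0;0 0 0 0 0 0 0;0 0 0 0 0 0 0;0 0 0 0 0 0 0;0 0 0 0 0 0 0;0 0 0 0 0 0 0;0 0 0 0 0 0 0;0 0 0 0 0 0 0'>/dev/null; python3 f.py; python3 -m pendant '0 -5 0 0 0 0 0; 0 -10 0 0 0 0 0; 0 -15 0 0 0 0 0;0 -20 0 0 0 0 0;0 -20 0 0 0 0 0;0 -20 0 0 0 0 0; 0 0 0 0 0 0 0;0 0 0 0 0 0 0'>/dev/null; python3 f.py
python3 - <<'E'
from h import *
p,R,s=tool(); c=shot('wrist','w8'); P=cloud(c); q=(P-p)@R*1e3
for lo in range(5,75,10):
    k=(abs(q[...,0])<20)&(abs(q[...,2])<15)&(c['depth']>0)&(q[...,1]>=lo)&(q[...,1]<lo+10)
    if k.sum(): print(lo,k.sum(), q[k].min(0).round(1), q[k].max(0).round(1), q[k].mean(0).round(1))
go([p[0],p[1],.29],RT(186.35))
E
```

```text
t 29.85 ftool [  3.3 -14.    0.3] depth 19.82
t 30.65 ftool [0.3 1.  0.2] depth -67.42
5 11 [-2.5 13.   3. ] [ 0.9 15.   4.1] [-0.7 14.3  3.5]
15 140 [-5.3 15.  -0.6] [ 3.3 24.8  3.9] [-0.9 20.2  2.7]
25 137 [-5.  25.1 -0.2] [ 3.5 34.9  4. ] [-0.7 29.9  2.5]
35 51 [-5.1 35.3 -0.3] [ 3.6 44.9  3.4] [-0.8 39.3  2. ]
45 66 [-3.8 45.1 -1.4] [ 1.9 54.7  2.2] [-0.7 49.8  1.3]
55 61 [-3.4 55.  -0.2] [ 2.  64.9  2. ] [-0.7 59.8  1.3]
65 8 [-3.5 65.7 -0.5] [ 2.  66.6  1.8] [-0.6 66.2  0.8]
shift [ -0.3 -88.2 -54.6]
rotv [32.05  0.    0.07]
```

```bash
python3 -m pendant '0 -29.4 -18.2 0 0 0 0; 0 -29.4 -18.2 0 0 0 0; 0 -29.4 -18.2 0 0 0 0; 0 0 0 8 0 0 0; 0 0 0 8 0 0 0; 0 0 0 8 0 0 0; 0 0 0 8 0 0 0; 0 0 0 0 8.5 0 0; 0 0 0 0 8.5 0 0; 0 0 0 0 0.5 0 0; 0 0 0 0 0 0 0'
python3 - <<'E'
from h import *
go([.4597,.3054,.27],RT(168.8))
E
```

```text
time_s: 31.8
position: [0.5596, -0.1545, 0.29]
orientation: [-0.068, 0.067, 0.704, -0.704]
ft_force: [-0.6, -0.6, -0.4]
grip_width: 0.0127
shift [ 185.4   20.5 -432.6]
rotv [0.02 0.25 0.11]
```

```bash
python3 -m pendant '16.8 0 -39.3 0 0 0 0; 16.8 0 -39.3 0 0 0 0; 16.8 0 -39.3 0 0 0 0; 16.8 0 -39.3 0 0 0 0; 16.8 0 -39.3 0 0 0 0; 16.8 0 -39.3 0 0 0 0; 16.8 0 -39.3 0 0 0 0; 16.8 0 -39.3 0 0 0 0; 16.8 0 -39.3 0 0 0 0; 16.8 0 -39.3 0 0 0 0; 16.8 0 -39.3 0 0 0 0; 0 0 0 0 0.2 0 0' >/dev/null; python3 -m pendant '0 30 0 0 0 0 0; 0 40 0 0 0 0 0; 0 40 0 0 0 0 0; 0 20 0 0 0 0 0; 0 0 0 0 0 0 0; 0 0 0 0 0 0 0'
python3 - <<'E'
from h import *
go([.4597,.3054,.15],RT(168.8))
c=shot('wrist','w9'); print(proj(c,(.46,.3063,.072))); I=c['img'][:,:,::-1]
cv2.imwrite('pics/w9.png',cv2.resize(I[120:345,170:470],None,fx=2.66,fy=2.66,interpolation=cv2.INTER_CUBIC))
E
```

```text
time_s: 33.6
position: [0.4625, 0.3041, 0.1611]
orientation: [0.07, -0.07, -0.703, 0.704]
ft_force: [0.4, 0.1, -0.2]
grip_width: 0.0128
shift [ 3.  11.1 -0.7]
rotv [-0.04 -0.13  0.03]
[328.25120815 231.94738449]
```

View pics/w9.png

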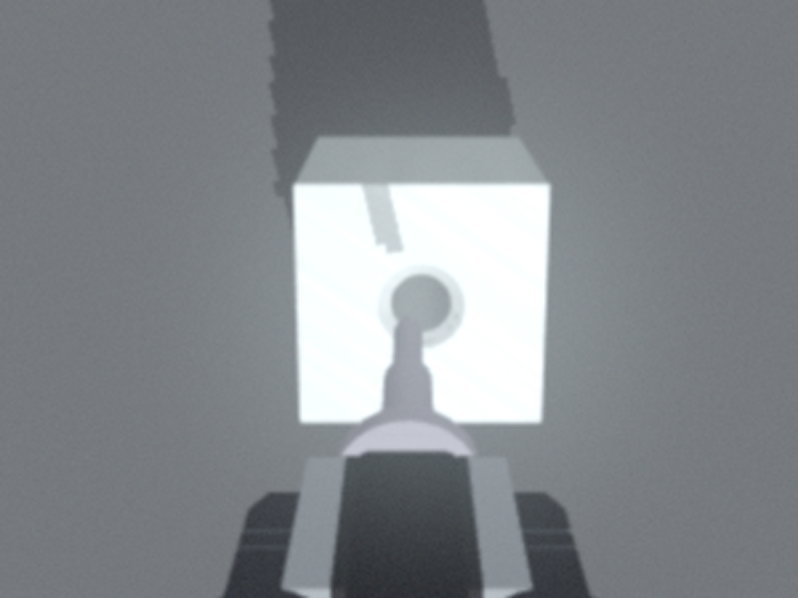

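```bash
python3 -m pendant '3 11 -1.2 0 0 0 0; 0 0 0 0 0 0 0; 0 0 0 0 0 0 0;0 0 0 0 0 0 0'
python3 - <<'E'
from h import *
go([.4599,.3059,.14],RT(168.8)); p,R,s=tool(); c=env.camera('wrist'); print(((p+R@TIP)),proj(c,(.46,.3063,.072)))
E
```

```text
time_s: 34.05
position: [0.4599, 0.3067, 0.1505]
orientation: [-0.07, 0.07, 0.704, -0.703]
ft_force: [-0.2, 0.7, -1.7]
grip_width: 0.0127
shift [-0.2 10.5  0.8]
rotv [ 0.04 -0.13 -0.04]
[0.46062689 0.30784714 0.08396412] [323.14971361 233.60492746]
```

```bash
python3 -m pendant '0 10 0.4 0 0 0 0; 0 8 0 0 0 0 0; 0 8 0 0 0 0 0; 0 8 0 0 0 0 0; 0 0 0 0 0 0 0; 0 0 0 0 0 0 0'; python3 -m pendant '0 8 0 0 0 0 0; 0 8 0 0 0 0 0; 0 8 0 0 0 0 0; 0 8 0 0 0 0 0; 0 5 0 0 0 0 0; 0 5 0 0 0 0 0; 0 0 0 0 0 0 0; 0 0 0 0 0 0 0'
```

```text
time_s: 34.7
position: [0.4593, 0.306, 0.1156]
orientation: [0.07, -0.07, -0.703, 0.704]
ft_force: [0.5, 0.4, -0.7]
grip_width: 0.0126
time_s: 35.5
position: [0.4595, 0.3061, 0.074]
orientation: [0.07, -0.07, -0.704, 0.704]
ft_force: [0.0, 0.2, -0.7]
grip_width: 0.013
```

```bash
python3 -m pendant '0 3 0 0 0 0 0; 0 2 0 0 0 0 0; 0 0 0 0 0 0 0; 0 0 0 0 0 0 0'|sed -n '2p;4p'; python3 -m pendant '0 1 0 0 0 0 0; 0 1 0 0 0 0 0; 0 0 0 0 0 0 0'|sed -n '2p;4p'
```

```text
position: [0.4595, 0.3061, 0.069]
ft_force: [0.5, -0.7, -1.5]
position: [0.4598, 0.3063, 0.0682]
ft_force: [-2.6, -1.8, 6.8]
```

```bash
python3 -m pendant '0 -0.8 0 0 0 0 0; 0 0 0 0 0 0 0; 0 0 0 0 0 0 0.2; 0 0 0 0 0 0 0.4; 0 0 0 0 0 0 0.5; 0 0 0 0 0 0 0.5; 0 0 0 0 0 0 0.5' 20; python3 -m pendant '0 -10 0 0 0 0 0.5; 0 -30 0 0 0 0 0.5; 0 -40 0 0 0 0 0.5; 0 -40 0 0 0 0 0.5; 0 -40 0 0 0 0 0.5; 0 -20 0 0 0 0 0.5; 0 0 0 0 0 0 0.5; 0 0 0 0 0 0 0.5'
python3 - <<'E'
from h import *
c=shot('wrist','w10'); t=shot('top','t10'); s=shot('scene','s10')
P=cloud(c); d=P[(np.hypot(P[...,0]-.46,P[...,1]-.306)<.02)&(P[...,2]>.09)&(P[...,2]<.16)]; print('handle top z',np.percentile(d[:,2],[50,95,99]).round(4),d[d[:,2]>.127].mean(0).round(4) if (d[:,2]>.127).any() else '')
o=np.zeros((600,800,3),np.uint8); o[:360,:480]=cv2.resize(t['img'][:,:,::-1],(480,360))
u,v=proj(c,(.46,.306,.1)).astype(int); x=max(u-80,0);y=max(v-60,0)
o[:240,480:800]=cv2.resize(c['img'][y:y+120,x:x+160,::-1],(320,240))
b=proj(t,unit(.06,0,.12)).astype(int); o[360:600,:400]=cv2.resize(t['img'][b[1]-27:b[1]+27,b[0]-45:b[0]+45,::-1],(400,240),interpolation=cv2.INTER_CUBIC); print(b)
o[240:600,480:800]=cv2.resize(s['img'][120:480,140:460,::-1],(320,360))
cv2.imwrite('pics/fin.png',o)
a=load('top0'); Pa,Pb=cloud(a),cloud(t)
for n,(u,v) in dict(dish=(387,323),jar=(468,352),beaker=(480,175),bottle=(188,145),carton=(193,347),vial=(303,170)).items():
    w=np.s_[v-25:v+26,u-25:u+26]; k=np.abs(a['img'][w].astype(int)-t['img'][w]).sum(2)>60; print(n,k.sum())
E
```

```text
time_s: 36.9
position: [0.4595, 0.3061, 0.0677]
orientation: [0.07, -0.07, -0.704, 0.704]
ft_force: [0.2, -0.6, 0.1]
grip_width: 0.0428
time_s: 37.7
position: [0.4596, 0.3062, 0.2481]
orientation: [-0.07, 0.07, 0.704, -0.703]
ft_force: [-0.4, -0.4, -0.1]
grip_width: 0.0424
handle top z [0.1311 0.1326 0.1333] [0.4608 0.307  0.1315]
[296 218]
dish 530
jar 2203
beaker 0
bottle 0
carton 1416
vial 0
```

View pics/fin.png

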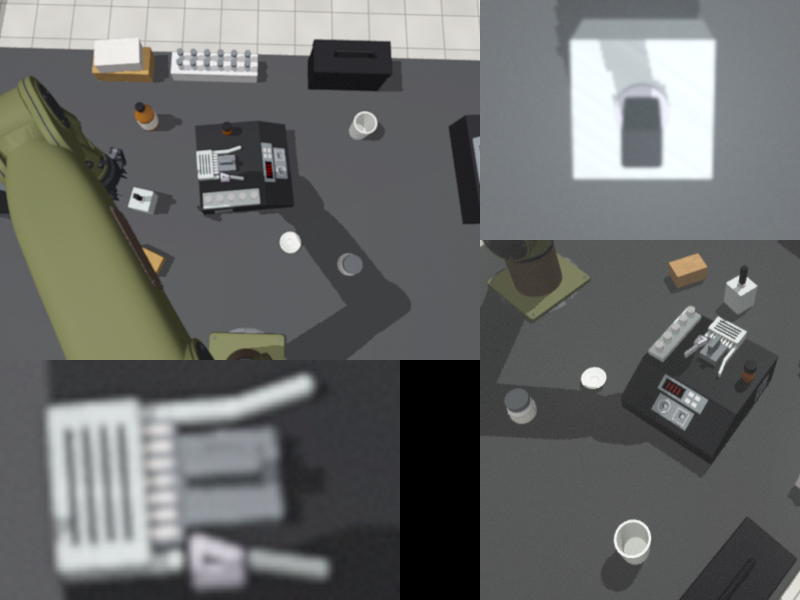

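```bash
python3 -c "
from workcell import env
print(env.hand_in())"
```

```text
the job is handed in; nothing more can be done
None
```

The cassette is home in the bay, the round-well button was pressed and held, and the stylus is back in its stand. I handed the job in at about 38 s, and it reported no verdict.

- **Cassette:** it slid in against 5–9 N and stopped about 1.2 mm past my estimate of home, which fits the 1.5 mm end stop. I then pushed to 19 N. The pictures show the catch nose back at its starting position, behind the cassette's step.
- **Button:** the stylus bottomed in the round well and was held for at least 1 s at 12–14 N. It went in 19.8 mm by my estimate, against 18 mm expected, so I judged "right down" by the sharp rise in force. The stylus never went near the square well.
- **Stylus:** the collar met the stand at the same height at which I had gripped it. After release the handle top measured 131.5 mm, against 132 mm expected, and the stylus stands upright.
- **Other things on the bench:** the bottle, beaker and loose vial showed no change in the before-and-after pictures. The dish, jar and carton did differ in that check. The pictures show the arm and its shadow over that area, and in the last scene view the three look in place, but I did not measure their positions.

**What disagreed:** the shut fingertips measured about 21 mm behind the reported TCP, not the stated 14 mm ahead. Because of that, my first grasp of the cassette closed on air without moving it. I used the measured offset from then on.

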